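# Hold the carousel sampler's sprung indexing arm open

### The arm

A 7-joint arm with a two-finger parallel gripper is mounted at the origin on the work surface. World frame = base frame: x ahead of the robot, y to its left, z up, the work surface at z = 0. Lengths are in m, angles in rad, forces in N, time in s.
With the tool pointing down it reaches from about 0.425 to 0.925 m from the base axis. Payload 6.8 kg.
Tool frame: the origin (TCP) lies on the centre line of the jaws, within the pads' length; the fingertips stand 8 mm ahead of it and the grasp point (between the pads) lies 11 mm behind it (bot.tips_ahead is the distance from the TCP to the fingertips, in m); z points along the fingers, y is the line along which they close (so a half turn about z gives the same grasp; the last joint's range is limited). The gripper opens to 85 mm and grips with 20 to 120 N. Pads are 22 mm wide; open, the fingers measure 114 mm over their backs; the gripper's body (76 mm by 85 mm) begins 54 mm behind the grasp point. The pads swing forward as they close: fully open they stand 13 mm farther back than shut.
Start: joints at [1.014, 0.477, 0.022, 1.555, -0.011, 1.109, -0.083], TCP at [0.293, -0.608, 0.239] pointing down, gripper open.
Joint ranges: [-2.96, 2.96], [-0.34, 2.1], [-1.41, 1.46], [0.24, 2.44], [-1.37, 4.51], [0.17, 1.92], [-2.96, 2.96]. Speed limits (rad/s): [2.39, 2.39, 3.14, 3.14, 3.14, 3.14, 3.14].

### API

Orientations are given as a unit quaternion [w, x, y, z].
In Python, from station import bot gives the robot as it stands.
- The arm moves only by the tool send_rows, never from a script. Its argument "deltas" is text: rows parted by semicolons, each of 4 numbers parted by spaces: the shift along the tool's x, y, z in m, then the turn about the tool's z in degrees. In form: x y z spin; .... A call has 1 to 5 rows; each row is the pose to reach, as a shift and turn from the pose commanded when the call began, along the tool's axes at that moment; what a row does not reach only later rows make up. A row lasts 1/10 s, in which the tool goes at most 50 mm and 8.59 degrees, less where a joint would pass 70% of its speed; a pose out of reach is approached as far as the arm can. A call with a gripper value outside its range is refused whole. "claw" is the opening, from 0 (shut) to 1 (fully open), set as the call begins (left out, the last holds). The fingers move at their own pace and stop on an object; "force" is the grip in N (left out, the last holds). Time passes only in rows, so rows that repeat a pose let the fingers close. It gives the time, the measured TCP pose, the force, the opening and the grip force at its end, in the units of the state.
- bot.get_obs(): the state, without advancing time (a new reading comes with each control period).
- bot.read_camera(name): name is "side" or "top"; returns a dict with "img" (400x640x3 uint8, red, green, blue), "depth" (400x640 float32, m along the optical axis (not along the pixel's ray), 0 where there is no reading), "fx", "fy", "cx", "cy" (pixels), "camera_from_world" (4x4, takes a point from world to camera coordinates). Camera axes: x right, y up, looking along -z (the intrinsics and any distortion apply to the point x, -y, -z); pixel columns grow to the right and rows downward; lengths in m; the calibration is good to about 2 mm. A picture is of the moment at which its call begins.
- bot.hand_in(): hands the job in; it is judged then, once.
Trained networks look in a picture, given as the dict that the camera call returned (one of the last four; its "shot" number tells which), for a name from the list of things; names that differ only in an ending like _2 or _b are one class to them, and where a whole thing is asked for, a point or a joint stands for the part that bears it (a point fixed in the world has none). Each returns a list of dicts, best first, with "confidence" (0 to 1); they miss things now and then, are a little off and sometimes report something else, mostly with a low value. They report only what shows in the picture. A call takes as long as a camera call. They do not tell look-alikes from the thing itself.
- bot.masks_of(picture, query): "mask" (400x640 bool, what is visible of it).
- bot.landmark_of(picture, query): "xyz" ([x, y, z] in m, in world coordinates, good to about 4 mm: a listed point, or the origin of a listed thing).
The state is a dict: "t": time; "q": joint angles; "joint_vel": joint speeds; "joint_torque": joint torques, N m; "eef_pos": TCP position; "tool_rot": TCP orientation; "contact_force": force on the tool from outside, world axes, zero at the start; "torque": the same for the moment, N m; "gripper_width": opening from 0.0 (shut) to 1.0 (fully open); "grasp_force": force on a finger pad.
Only numpy, scipy, OpenCV 4.12 (cv2) and the standard library are available. Lean on these libraries where they do the work, as an engineer would, in place of code of your own. Each camera call takes 0.05 s, during which the arm holds its last target. There are 200 camera calls.

### The job

Park the sampler first: press the large round push button on the white control pod (not the smaller knob beside it) fully down and let it come back up. Then swing the sampler's sprung indexing arm by its upright post away from the vial carousel, all the way round to its stop, and keep holding it there against its spring: finish while holding it, do not let go. Leave the jar, bottle, flask and tube rack on the bench where they stand.

Things in the scene. Friction and masses are not known exactly. Their poses are not given: they have to be found in the camera images.
- sampler: Carousel sampler fixed to the bench: blue base plate 200 (x) x 290 (y) x 20 mm high, origin at the centre of its underside, z up. In its frame: a round carousel (radius 70, rim top at 46 mm) centred at (0, -65) with ten vials whose caps reach 68 mm; a thin sampling mast 160 mm high at (85, -130) with a short black cross bar towards +y; the indexing arm's vertical pivot at (70, 35).
- detent: The sprung indexing arm. Origin on its vertical pivot axis, 38 mm above the bench, under the round steel pivot body (38 mm across, its top pin reaching 68 mm above the bench); the arm runs from there along its own -x, z up. The flat bar is 16 mm wide, its top 50 mm above the bench, with the upright post 110 mm from the pivot.
- detent_post (a point): Point on the axis of the upright round steel post at the free end of the indexing arm, 80 mm above the bench: hold or push it here. The post is 14 mm in diameter with an 18 mm disc on top, bare from 50 to 100 mm, top 104 mm above the bench, 110 mm from the pivot axis, and moves with the arm. Nothing else near its sweep is higher than 68 mm.
- detent_turn (a joint): Angle of the indexing arm about its vertical pivot, rad. 0 = at rest, roller against the carousel rim, arm along the sampler's -x from the pivot; it grows as the arm swings clockwise seen from above, away from the carousel (towards the sampler's +y), to a hard stop at 0.9 where the arm meets a small steel pin 54 mm high. A spring always pulls it back to 0: about 4 N at the post at 0 and 9 N at 0.9.
- park_top (a point): Centre of the top of the round black push button, 28 mm in diameter, 68 mm above the bench, in a grey collar 44 mm across on the white control pod (100 x 140 x 50 mm high, fixed to the bench). It moves down with the button. The pod also has a smaller turning knob near one end, not needed, its top 64 mm above the bench.
- park (a joint): Travel of the push button, m: 0 = up, 0.006 = fully down; its spring lifts it again. Fully down takes about 5 N.
- jar_mid (a point): Middle of a loose amber jar with a blue cap, 80 mm across, 130 mm high. Leave alone.
- washbottle_mid (a point): Middle of a loose white plastic bottle, 60 mm across, 150 mm high. Leave alone.
- flask_mid (a point): Middle of a loose glass flask with a long neck, 80 mm across, 155 mm high. Leave alone.
- rack_mid (a point): Middle of a loose white rack of ten capped tubes, 70 x 160 mm, 82 mm high. Leave alone.
Things that resemble listed ones, but are neither listed nor needed, are in the scene too. Leave any pink or red look-alike of the part that bears park_top alone.

How it is judged:
On the way, in this order (a step that is already met when the one before it is completed fails the run):
1. the push button is pressed fully down (value of joint park above 0.0048 m), for 0.05 s.
2. the push button has come back up (value of joint park below 0.0015 m), for 0.1 s.
3. the indexing arm is swung to its stop and held there (value of joint detent_turn above 0.83 rad and contact force between any of the fingers, the arm and detent above 2 N), for 0.3 s.
At the end, for the whole second after the job is handed in: The indexing arm rests within 0.07 rad (8 mm at its post) of its stop, still, held there by the robot pushing or gripping it with more than 2 N, and the push button is up (within 1.5 mm) (all of step 3 and value of joint park below 0.0015 m and velocity of joint detent_turn below 0.1 rad/s and not (velocity of joint detent_turn below -0.1 rad/s)); the arm keeps its last pose, push and grip.
It fails at once if the amber jar is knocked over or shifted (distance of jar_mid from where it was at the start of the episode above 0.03 m).
It fails at once if the white bottle is knocked over or shifted (distance of washbottle_mid from where it was at the start of the episode above 0.03 m).
It fails at once if the flask is knocked over or shifted (distance of flask_mid from where it was at the start of the episode above 0.03 m).
It fails at once if the tube rack is knocked over or shifted (distance of rack_mid from where it was at the start of the episode above 0.03 m).
It also fails if it takes over 48 s, if anything falls off the work surface, if the arm or the gripper's body presses on something with over 40 N, if the wrist force passes 120 N, or if a joint passes its speed limit or range.

## Working session

There is one attempt and no reset: what is moved stays moved. The work goes in short steps, Python scripts to look and compute and a tool call to move; the robot and the scene stay as the last step left them, time stands still between calls to the robot, and variables do not carry over. Pictures are saved under pics/ and viewed, at most 10 in all, crops included, and the job is handed in when it is done.

Besides the shell and the picture viewer there is one more tool, called after "Emit:" by a JSON object that holds its "name" and its "arguments". send_rows: Moves the arm, as the interface text tells. Its arguments: {"type":"object","properties":{"deltas":{"type":"string"},"claw":{"type":"number"},"force":{"type":"number"}},"required":["deltas"]}

```bash
mkdir -p pics; cat > h.py <<'E'
from station import bot
import numpy as np, cv2
def look(n,f):
    p=bot.read_camera(n); cv2.imwrite('pics/'+f,p['img'][:,:,::-1]); return p
def lm(p,q):
    for d in bot.landmark_of(p,q): print(q,np.round(d['xyz'],4),round(d['confidence'],2))
E
python3 - <<'E'
from h import *
for n in('top','side'):
    p=look(n,n+'1.png'); print(n)
    for q in 'sampler detent detent_post park_top jar_mid washbottle_mid flask_mid rack_mid'.split(): lm(p,q)
o=bot.get_obs(); print(o)
E
```

```text
top
sampler [ 0.4909  0.1434 -0.0006] 0.72
detent [0.5559 0.1857 0.0386] 0.78
detent_post [0.443  0.1715 0.0821] 0.51
park_top [ 0.5306 -0.1869  0.0719] 0.48
park_top [ 0.3132 -0.396   0.0729] 0.45
park_top [ 0.3342 -0.1261  0.0748] 0.4
jar_mid [ 0.503  -0.4816  0.0653] 0.96
washbottle_mid [0.5288 0.4975 0.0762] 0.93
washbottle_mid [ 0.5281 -0.1833  0.0733] 0.22
flask_mid [0.7765 0.0955 0.0776] 0.95
rack_mid [ 0.7863 -0.1204  0.0421] 0.7
side
sampler [ 0.4903  0.1482 -0.0038] 0.87
sampler [ 0.5047 -0.4798  0.0626] 0.49
detent [0.5561 0.1887 0.0366] 0.85
detent_post [0.4493 0.1762 0.0807] 0.7
park_top [ 0.3096 -0.3951  0.0724] 0.59
park_top [ 0.5234 -0.1843  0.0704] 0.52
park_top [ 0.3307 -0.1252  0.074 ] 0.4
jar_mid [ 0.5067 -0.4784  0.06  ] 0.6
jar_mid [0.7785 0.0981 0.0769] 0.59
washbottle_mid [0.5244 0.4995 0.0707] 0.69
flask_mid [0.7794 0.0951 0.0769] 0.87
rack_mid [ 0.7842 -0.1228  0.042 ] 0.92
{'t': 0.9, 'q': array([ 1.01389847,  0.47697493,  0.02238932,  1.55540202, -0.01154169,
        1.10929071, -0.08312098]), 'joint_vel': array([-0.00128693,  0.00060337,  0.00153179, -0.00095093, -0.00054892,
        0.00132621, -0.00038686]), 'joint_torque': array([-6.44896099e-04, -5.96316612e+01,  1.60631776e+00, -2.81552267e+01,
        1.25278378e-02,  1.43540747e-03, -1.86968504e-05]), 'eef_pos': array([ 0.29290154, -0.60815959,  0.23932365]), 'tool_rot': array([1.69589230e-05, 9.74933728e-01, 2.22495450e-01, 3.49420263e-05]), 'contact_force': array([-0.62448114, -0.24349331,  0.11313059]), 'torque': array([ 0.00276159,  0.03259551, -0.04630531]), 'grasp_force': 0.0, 'gripper_width': 1.0008887166571911}
```

View pics/top1.png

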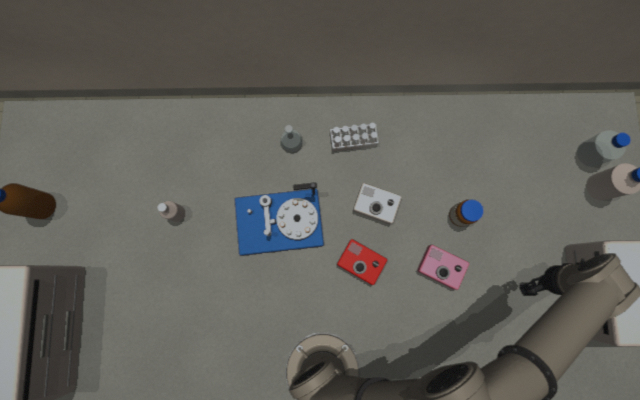

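View pics/side1.png

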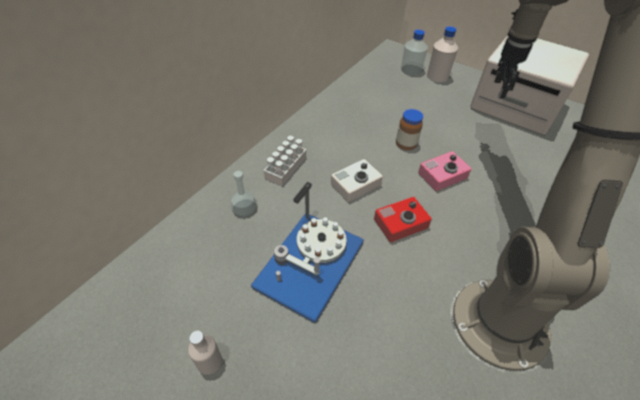

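The top view shows the white pod at about (377,205), with its button at (376,208) and small knob at (391,207). Red and pink look-alikes sit at (360,262) and (444,267). The sampler is at (280,222), post at (267,233). The landmark at (0.527, -0.186) is the white pod's button, and the sampler numbers agree with its drawing at a yaw of about 7°. I'll move above the button with the jaws shut.

Emit:
{"name": "send_rows", "arguments": {"deltas": "0.041 -0.029 0 0;0.082 -0.058 0 0;0.123 -0.087 0 0;0.164 -0.116 0 0;0.205 -0.145 0 0", "claw": 0, "force": 40}}

```text
t: 1.4
eef_pos: [0.4149, -0.3878, 0.2396]
tool_rot: [0.0, 0.975, 0.222, 0.0]
contact_force: [1.1, -0.9, 0.0]
gripper_width: 0.142
grasp_force: 0.0
```

Emit:
{"name": "send_rows", "arguments": {"deltas": "0.041 -0.029 0 0;0.082 -0.058 0.02 0;0.123 -0.087 0.06 0;0.164 -0.116 0.09 0;0.189 -0.134 0.12 0"}}

```text
t: 1.9
eef_pos: [0.5207, -0.1982, 0.1316]
tool_rot: [0.0, 0.975, 0.223, 0.001]
contact_force: [0.4, -0.5, -0.8]
gripper_width: 0.005
grasp_force: 0.0
```

```bash
python3 - <<'E'
from h import *
o=bot.get_obs(); print(o['t'],o['eef_pos'],o['tool_rot'],o['q'],o['gripper_width'],o['contact_force'],bot.tips_ahead)
p=look('side','s2.png')
lm(p,'park_top'); t=bot.read_camera('top'); lm(t,'park_top')
im=cv2.imread('pics/s2.png')[120:240,300:420]; cv2.imwrite('pics/s2c.png',cv2.resize(im,None,fx=5,fy=5,interpolation=2))
def pix(p,X):
    c=p['camera_from_world']@np.r_[X,1]; return p['cx']+p['fx']*c[0]/-c[2], p['cy']-p['fy']*c[1]/-c[2]
print('btn px', (np.array(pix(p,[.527,-.1855,.068]))-[300,120])*5)
E
```

```text
1.9 [ 0.52065836 -0.19817628  0.13164099] [4.95973946e-04 9.74886664e-01 2.22697784e-01 1.20131295e-03] [ 0.37515686  0.41824114 -0.15455796  1.9307105   0.08733616  0.79638422
 -0.94888916] 0.005093493239435975 [ 0.37828299 -0.50278674 -0.81428492] 0.008
park_top [ 0.522  -0.185   0.0705] 0.59
park_top [ 0.314  -0.3941  0.072 ] 0.56
park_top [ 0.3338 -0.1232  0.0728] 0.53
park_top [ 0.3123 -0.3956  0.0722] 0.53
park_top [ 0.334  -0.1258  0.0727] 0.41
btn px [307.55709091 273.96096056]
```

View pics/s2c.png

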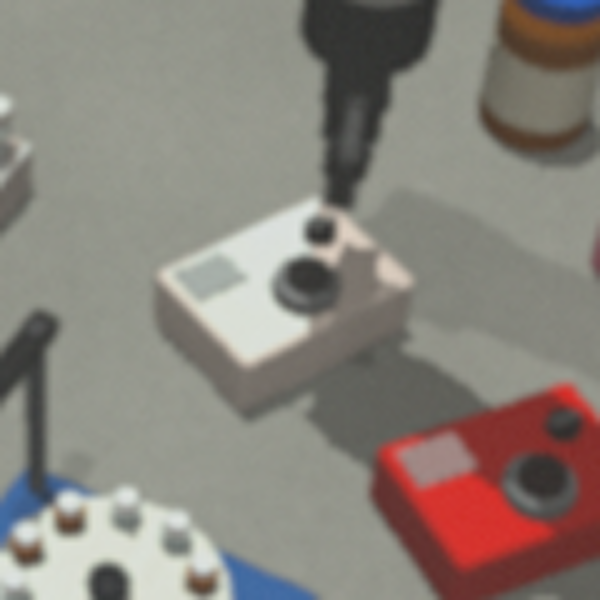

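```bash
python3 -c "
from h import *
o=bot.get_obs(); print(o['t'],o['eef_pos'])"
```

```text
2.1 [ 0.51911553 -0.19885617  0.13102914]
```

The button in the crop is at about (308,276), and the projected estimate is (307,274), so they agree. The small knob is clear of it at (320,230). I'll centre on the button and go down.

Emit:
{"name": "send_rows", "arguments": {"deltas": "0.006 -0.005 0.01 0;0.012 -0.009 0.031 0;0.012 -0.009 0.031 0"}}

```text
t: 2.4
eef_pos: [0.5249, -0.1864, 0.0991]
tool_rot: [-0.001, 0.975, 0.222, -0.001]
contact_force: [0.1, 0.5, -0.9]
gripper_width: -0.001
grasp_force: 0.0
```

Emit:
{"name": "send_rows", "arguments": {"deltas": "0 0 0.012 0;0 0 0.022 0;0 0 0.026 0;0 0 0.027 0;0 0 0.027 0"}}

```text
t: 2.9
eef_pos: [0.5261, -0.1876, 0.0743]
tool_rot: [0.001, 0.975, 0.222, 0.0]
contact_force: [-1.6, -2.0, 5.2]
gripper_width: -0.002
grasp_force: 2.4
```

Emit:
{"name": "send_rows", "arguments": {"deltas": "0 0 0.003 0;0 0 0.005 0;0 0 0.005 0"}}

```text
t: 3.2
eef_pos: [0.5263, -0.1877, 0.0734]
tool_rot: [0.001, 0.975, 0.222, 0.0]
contact_force: [-13.6, 3.0, 44.8]
gripper_width: 0.0
grasp_force: 22.5
```

The tool is now on something hard. I'll lift and press again in small steps to check that contact to hard stop spans 6 mm, the full travel of the button.

Emit:
{"name": "send_rows", "arguments": {"deltas": "0 0 -0.012 0;0 0 -0.012 0;0 0 -0.012 0"}}

```text
t: 3.5
eef_pos: [0.526, -0.1867, 0.0808]
tool_rot: [0.0, 0.975, 0.222, 0.0]
contact_force: [-0.9, -0.1, -1.2]
gripper_width: -0.001
grasp_force: 0.0
```

Emit:
{"name": "send_rows", "arguments": {"deltas": "0 0 0.003 0;0 0 0.003 0"}}

```text
t: 3.7
eef_pos: [0.5259, -0.1866, 0.077]
tool_rot: [-0.0, 0.975, 0.222, -0.0]
contact_force: [-0.2, 0.5, 3.9]
gripper_width: 0.002
grasp_force: 1.6
```

Emit:
{"name": "send_rows", "arguments": {"deltas": "0 0 0.002 0;0 0 0.002 0"}}

```text
t: 3.9
eef_pos: [0.526, -0.1866, 0.0753]
tool_rot: [-0.0, 0.975, 0.223, -0.0]
contact_force: [-1.1, -0.9, 4.6]
gripper_width: 0.004
grasp_force: 2.0
```

Emit:
{"name": "send_rows", "arguments": {"deltas": "0 0 0.002 0;0 0 0.002 0"}}

```text
t: 4.1
eef_pos: [0.526, -0.1866, 0.0741]
tool_rot: [0.0, 0.975, 0.222, -0.0]
contact_force: [-2.5, -0.3, 9.5]
gripper_width: -0.0
grasp_force: 4.2
```

Emit:
{"name": "send_rows", "arguments": {"deltas": "0 0 0.002 0;0 0 0.002 0"}}

```text
t: 4.3
eef_pos: [0.5261, -0.1867, 0.0737]
tool_rot: [0.0, 0.975, 0.222, -0.0]
contact_force: [-7.4, 1.2, 26.2]
gripper_width: 0.003
grasp_force: 12.7
```

Emit:
{"name": "send_rows", "arguments": {"deltas": "0 0 -0.007 0;0 0 -0.007 0"}}

```text
t: 4.5
eef_pos: [0.5264, -0.1867, 0.0793]
tool_rot: [0.0, 0.975, 0.222, 0.0]
contact_force: [0.1, -1.1, 1.0]
gripper_width: -0.003
grasp_force: 0.9
```

Emit:
{"name": "send_rows", "arguments": {"deltas": "0 0 -0.001 0;0 0 -0.001 0"}}

```text
t: 4.7
eef_pos: [0.5263, -0.1866, 0.0794]
tool_rot: [0.0, 0.975, 0.223, 0.0]
contact_force: [1.8, -0.7, 1.6]
gripper_width: -0.004
grasp_force: 0.9
```

Emit:
{"name": "send_rows", "arguments": {"deltas": "0 0 -0.001 0;0 0 -0.001 0"}}

```text
t: 4.9
eef_pos: [0.5255, -0.1862, 0.0802]
tool_rot: [-0.0, 0.975, 0.223, -0.001]
contact_force: [0.1, -0.8, 0.7]
gripper_width: 0.004
grasp_force: 0.0
```

Emit:
{"name": "send_rows", "arguments": {"deltas": "0 0 -0.001 0;0 0 -0.001 0"}}

```text
t: 5.1
eef_pos: [0.5257, -0.1864, 0.0814]
tool_rot: [-0.0, 0.975, 0.223, -0.0]
contact_force: [-0.1, 0.7, 0.3]
gripper_width: -0.002
grasp_force: 0.0
```

Emit:
{"name": "send_rows", "arguments": {"deltas": "0 0 -0.001 0;0 0 -0.001 0"}}

```text
t: 5.3
eef_pos: [0.526, -0.1865, 0.0827]
tool_rot: [0.0, 0.975, 0.223, 0.0]
contact_force: [0.2, 0.7, 0.0]
gripper_width: 0.002
grasp_force: 0.0
```

Emit:
{"name": "send_rows", "arguments": {"deltas": "0 0 -0.004 0;0 0 -0.004 0"}}

```text
t: 5.5
eef_pos: [0.5264, -0.1867, 0.0872]
tool_rot: [0.0, 0.975, 0.222, 0.0]
contact_force: [0.7, -1.6, 0.3]
gripper_width: -0.007
grasp_force: 0.0
```

The pads first touch at z = 0.080 and meet a hard stop at z = 0.074. That is 6 mm, so the button went fully down and has come back up. Next I'll lift and cross to the post.

Emit:
{"name": "send_rows", "arguments": {"deltas": "0 0 -0.05 0;0 0 -0.10 0;0.011 -0.046 -0.113 0;0.022 -0.092 -0.113 0;0.033 -0.138 -0.113 0", "claw": 0.55}}

```text
t: 6.0
eef_pos: [0.4959, -0.0467, 0.2008]
tool_rot: [0.0, 0.975, 0.222, 0.001]
contact_force: [0.6, -0.1, -0.2]
gripper_width: 0.55
grasp_force: 0.0
```

Emit:
{"name": "send_rows", "arguments": {"deltas": "0.011 -0.046 0 0;0.022 -0.092 0 0;0.033 -0.138 0 0;0.044 -0.184 0 0;0.050 -0.210 0 0"}}

```text
t: 6.5
eef_pos: [0.4486, 0.1671, 0.2002]
tool_rot: [-0.001, 0.974, 0.225, 0.001]
contact_force: [0.6, 0.1, 0.3]
gripper_width: 0.548
grasp_force: 0.0
```

```bash
python3 - <<'E'
from h import *
o=bot.get_obs(); print(o['t'],o['eef_pos'],o['tool_rot'],o['q'],o['gripper_width'])
p=look('side','s3.png')
for q in('sampler','detent','detent_post','park_top'): lm(p,q)
im=cv2.imread('pics/s3.png')[140:340,220:420]; cv2.imwrite('pics/s3c.png',cv2.resize(im,None,fx=3,fy=3,interpolation=2))
def pix(p,X):
    c=p['camera_from_world']@np.r_[X,1]; return p['cx']+p['fx']*c[0]/-c[2], p['cy']-p['fy']*c[1]/-c[2]
print('post top px', (np.array(pix(p,[.446,.174,.104]))-[220,140])*3,(np.array(pix(p,[.556,.188,.068]))-[220,140])*3)
E
```

```text
6.5 [0.44859049 0.16706398 0.20018217] [-6.31983385e-04  9.74449839e-01  2.24603700e-01  5.37675706e-04] [-0.15156435  0.22576853 -0.3802321   2.03310648  0.1051459   0.89965095
 -1.70616429] 0.5482008945851348
sampler [ 0.4884  0.1458 -0.0015] 0.82
detent [0.5587 0.1895 0.0347] 0.9
detent_post [0.453  0.1745 0.0786] 0.71
park_top [ 0.5266 -0.1835  0.0714] 0.6
park_top [ 0.3123 -0.3938  0.0693] 0.48
park_top [ 0.3343 -0.1237  0.0709] 0.44
post top px [292.76425577 360.44468554] [181.90457205 331.35588752]
```

View pics/s3c.png

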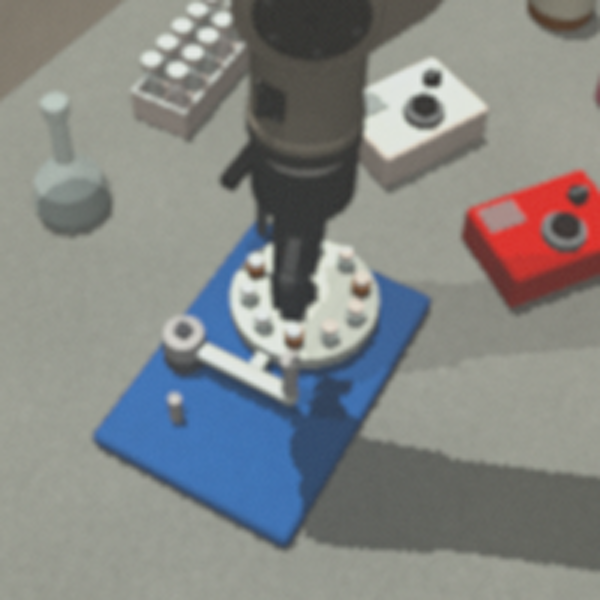

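The post top is at crop pixel (291,362) and the estimate projects to (293,360). The pivot agrees too, and the pod button is up. I'll turn the jaws across the swing direction and centre over the post.

Emit:
{"name": "send_rows", "arguments": {"deltas": "0.002 -0.007 0 8;0.002 -0.007 0 16;0.002 -0.007 0 24;0.002 -0.007 0 32;0.002 -0.007 0 40", "claw": 0.45}}

```text
t: 7.25
eef_pos: [0.4491, 0.1682, 0.1996]
tool_rot: [0.0, 0.992, -0.129, 0.0]
contact_force: [1.0, -1.0, 0.2]
gripper_width: 0.45
grasp_force: 0.0
```

Emit:
{"name": "send_rows", "arguments": {"deltas": "0 0 0.04 0;0 0 0.075 0;0 0 0.075 0"}}

```text
t: 7.55
eef_pos: [0.4462, 0.167, 0.1212]
tool_rot: [0.002, 0.992, -0.126, -0.003]
contact_force: [-0.2, 0.4, -0.4]
gripper_width: 0.45
grasp_force: 0.0
```

```bash
python3 - <<'E'
from h import *
o=bot.get_obs(); print(o['t'],o['eef_pos'],o['tool_rot'],o['q'],o['gripper_width'],o['contact_force'])
p=look('side','s4.png')
lm(p,'detent_post')
im=cv2.imread('pics/s4.png')[200:300,260:380]; cv2.imwrite('pics/s4c.png',cv2.resize(im,None,fx=6,fy=6,interpolation=2))
def pix(p,X):
    c=p['camera_from_world']@np.r_[X,1]; return p['cx']+p['fx']*c[0]/-c[2], p['cy']-p['fy']*c[1]/-c[2]
print('under tool px z104', (np.array(pix(p,[*o['eef_pos'][:2],.104]))-[260,200])*6)
E
```

```text
7.55 [0.44619739 0.16697055 0.12118016] [ 0.00242527  0.9920698  -0.12562027 -0.00334219] [-0.26624317  0.33313523 -0.26252476  2.10642805  0.12815386  0.725029
 -2.43449777] 0.4500923537707022 [-0.22171074  0.38534147 -0.35096451]
detent_post [0.4486 0.1764 0.0767] 0.58
under tool px z104 [354.69298845 349.12264262]
```

View pics/s4c.png

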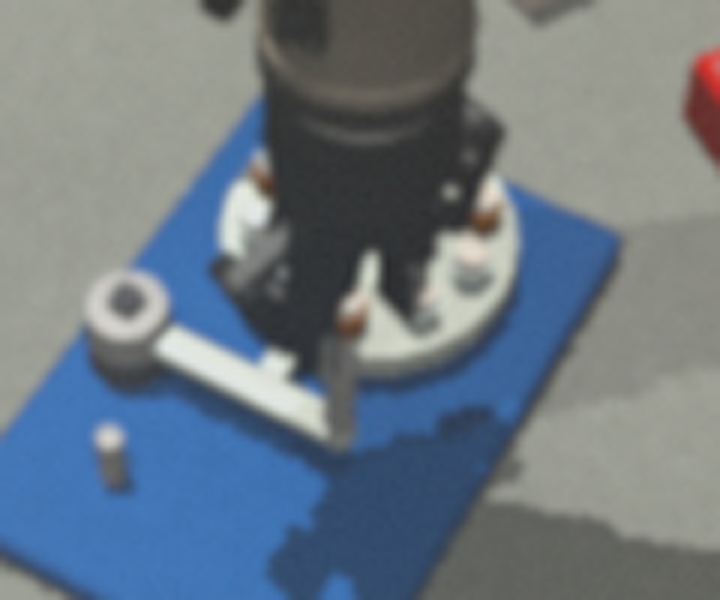

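The jaws straddle the post, with its top at crop pixel (341,350). The tool axis is about 8 mm short of it along y, so I'll shift across and check.

Emit:
{"name": "send_rows", "arguments": {"deltas": "0 -0.008 0 0;0 -0.008 0 0;0 -0.008 0 0"}}

```text
t: 7.95
eef_pos: [0.4515, 0.1786, 0.1259]
tool_rot: [-0.001, 0.992, -0.124, 0.001]
contact_force: [-1.2, 0.3, -0.5]
gripper_width: 0.449
grasp_force: 0.0
```

Emit:
{"name": "send_rows", "arguments": {"deltas": "-0.002 0.004 0 0;-0.002 0.004 0.015 0;-0.002 0.004 0.030 0;-0.002 0.004 0.030 0"}}

```text
t: 8.35
eef_pos: [0.4463, 0.1736, 0.0935]
tool_rot: [0.001, 0.992, -0.124, -0.001]
contact_force: [-0.8, 0.9, 0.0]
gripper_width: 0.45
grasp_force: 0.0
```

Emit:
{"name": "send_rows", "arguments": {"deltas": "0.001 -0.001 0.012 0;0.001 -0.001 0.022 0;0.001 -0.001 0.022 0"}}

```text
t: 8.65
eef_pos: [0.4481, 0.1749, 0.0715]
tool_rot: [0.001, 0.992, -0.124, -0.001]
contact_force: [0.2, -0.1, -0.6]
gripper_width: 0.449
grasp_force: 0.0
```

Emit:
{"name": "send_rows", "arguments": {"deltas": "0 0 0 0;0 0 0 0;0 0 0 0;0 0 0 0", "claw": 0, "force": 40}}

```text
t: 9.05
eef_pos: [0.4487, 0.1744, 0.0728]
tool_rot: [0.001, 0.992, -0.125, -0.0]
contact_force: [-1.1, -5.1, -3.6]
gripper_width: 0.155
grasp_force: 52.6
```

The post is gripped: the opening is about 13 mm, and the grip about 50 N. I'll swing it along the 110 mm arc.

Emit:
{"name": "send_rows", "arguments": {"deltas": "-0.003 -0.009 0 0;-0.0055 -0.018 0 0;-0.007 -0.028 0 0;-0.0077 -0.037 0 0;-0.0077 -0.037 0 0"}}

```text
t: 9.55
eef_pos: [0.4503, 0.2112, 0.0715]
tool_rot: [0.002, 0.992, -0.125, -0.001]
contact_force: [2.8, -8.0, -5.8]
gripper_width: 0.155
grasp_force: 58.8
```

Emit:
{"name": "send_rows", "arguments": {"deltas": "0.001 -0.010 0 0;0.001 -0.019 0 0;0.0035 -0.029 0 0;0.0056 -0.038 0 0;0.0056 -0.038 0 0"}}

```text
t: 10.05
eef_pos: [0.4636, 0.2466, 0.0713]
tool_rot: [0.002, 0.992, -0.125, -0.002]
contact_force: [-4.0, -7.0, -0.9]
gripper_width: 0.152
grasp_force: 55.9
```

Emit:
{"name": "send_rows", "arguments": {"deltas": "0.004 -0.009 0 0;0.0076 -0.0177 0 0;0.0076 -0.0177 0 0"}}

```text
t: 10.35
eef_pos: [0.4751, 0.2612, 0.0712]
tool_rot: [0.003, 0.992, -0.125, -0.002]
contact_force: [-6.2, -8.5, 0.3]
gripper_width: 0.152
grasp_force: 53.0
```

Emit:
{"name": "send_rows", "arguments": {"deltas": "0.001 -0.0017 0 0;0.002 -0.0035 0 0;0.002 -0.0035 0 0"}}

```text
t: 10.65
eef_pos: [0.4771, 0.2635, 0.0711]
tool_rot: [0.003, 0.992, -0.125, -0.003]
contact_force: [-6.5, -8.1, -0.4]
gripper_width: 0.152
grasp_force: 52.8
```

Emit:
{"name": "send_rows", "arguments": {"deltas": "0.001 -0.0017 0 0;0.001 -0.0017 0 0"}}

```text
t: 10.85
eef_pos: [0.4781, 0.2646, 0.0711]
tool_rot: [0.003, 0.992, -0.126, -0.003]
contact_force: [-8.0, -9.7, 1.7]
gripper_width: 0.15
grasp_force: 52.9
```

Emit:
{"name": "send_rows", "arguments": {"deltas": "0.001 -0.0017 0 0;0.001 -0.0017 0 0"}}

```text
t: 11.05
eef_pos: [0.4785, 0.2649, 0.0711]
tool_rot: [0.005, 0.992, -0.126, -0.004]
contact_force: [-11.2, -12.2, 6.1]
gripper_width: 0.155
grasp_force: 53.3
```

Emit:
{"name": "send_rows", "arguments": {"deltas": "0.001 -0.0017 0 0;0.001 -0.0017 0 0"}}

```text
t: 11.25
eef_pos: [0.4785, 0.265, 0.0709]
tool_rot: [0.006, 0.992, -0.126, -0.005]
contact_force: [-15.7, -16.2, 11.6]
gripper_width: 0.151
grasp_force: 53.9
```

Emit:
{"name": "send_rows", "arguments": {"deltas": "0 0 0 0;0 0 0 0;0 0 0 0;0 0 0 0;0 0 0 0"}}

```text
t: 11.75
eef_pos: [0.4785, 0.265, 0.071]
tool_rot: [0.006, 0.992, -0.126, -0.005]
contact_force: [-15.7, -15.5, 11.4]
gripper_width: 0.157
grasp_force: 53.8
```

```bash
python3 - <<'E'
from h import *
p=look('side','s5.png')
for q in('detent','detent_post','park_top'): lm(p,q)
im=cv2.imread('pics/s5.png')[160:320,240:400]; cv2.imwrite('pics/s5c.png',cv2.resize(im,None,fx=3.7,fy=3.7,interpolation=2))
o=bot.get_obs(); print(o['t'],o['eef_pos'],o['q'][6],o['contact_force'],o['grasp_force'])
E
```

```text
detent_post [0.4828 0.2656 0.0777] 0.45
park_top [ 0.3064 -0.3932  0.0688] 0.61
park_top [ 0.5276 -0.1869  0.071 ] 0.56
park_top [ 0.3345 -0.1267  0.0728] 0.41
11.95 [0.47848741 0.26497681 0.07096477] -2.607009970841311 [-15.09445969 -14.85373793  11.21190379] 53.75216010957956
```

View pics/s5c.png

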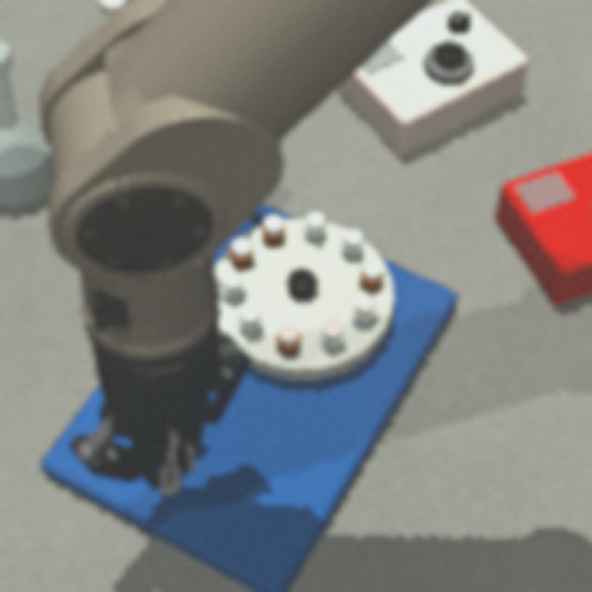

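The gripper holds the post at the stop near crop pixel (170,480). The TCP at (0.4785, 0.265) matches the predicted stop at (0.479, 0.266), and it stayed put while the force rose. The white pod's button is up at (449,60).

```bash
python3 -c "
from station import bot
print(bot.hand_in())"
```

```text
the job is handed in; nothing more can be done
None
```

I pressed the white pod's button fully down and let it come back up, then swung the indexing arm to its stop and handed the job in with the gripper still holding it there; the hand-in returned no verdict.

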